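# Turn the model carousel and clip the gabled house onto the cork board

## Task

Turn the model carousel by the knob on top until the house with the pitched (gabled) roof stands in the middle of the front opening of the clear cover. Lift that house out and press it down between the two spring rollers on the cork board until it clicks home and sits on the board, its length along the rollers; stop pushing then and let go. Leave the other models standing on the carousel.

Things in the scene. Friction and masses are not known exactly. Their poses are not given: they have to be found in the camera images.
- carousel (a joint): Turntable angle, rad, growing counter-clockwise from above; turns up to 6.2 either way from 0. Dry friction (0.06 N m) holds it where left. Plywood disc 310 mm across, top 30 mm above the table, four bays a quarter turn apart parted by rails 12 mm high. Models stand about 105 mm from the axis; the gabled house starts 0.9 to 2.3 rad left or right of the front.
- knob (a point): Grip of the carousel: a black upright bar 62 mm long (its x axis), 18 mm wide (y), 36 mm high, centred on the carousel's axis and turning with it. The point is on the axis, 165 mm above the table; the bar spans heights 145 to 181 mm, on a post 24 mm thick. z up.
- cover: Fixed clear cover; origin on the carousel's axis at table height, its front is -x (to the arm), z up. Its top is a sheet at height 126 to 131 mm on four corner posts, covering x -125 to 170 mm, y -175 to 175 mm save an opening, open to the front, at y -85 to 85 mm and x below 30 mm. A model can be lifted out only at the front, x about -105 mm and y about 0.
- gable_mid (a point): House with the pitched roof, white walls, pale grey roof: 70 mm long (x, along the ridge), 44 mm wide (y), 88 mm high to the ridge, long walls upright to 70 mm. 0.11 to 0.22 kg. The point is its centre, 44 mm above its underside; z up. On the carousel its ridge points about at the axis (within 0.25 rad).
- gable_foot (a point): Middle of the gabled house's underside, same axes. Above it the foot widens from 26 mm at the underside to 44 mm at 12 mm up; a grey groove, where the house is only 34 mm wide, runs along both long sides from 14 to 26 mm up.
- flat_mid (a point): Another model on the carousel, to be left there: plan and height as the gabled house but flat-roofed; its centre.
- tower_mid (a point): Another model on the carousel, to be left there: round tower 52 mm across, 86 mm high; its centre.
- steps_mid (a point): Another model on the carousel, to be left there: three-step block 70 x 60 mm, 75 mm high; its centre.
- plot (a point): Square cork board, fixed, 140 x 140 mm, 18 mm thick. The point is the middle of its top face, midway between two spring rollers; x runs along the rollers, z up. When home the house's underside rests on this face, its middle here (either way round).
- catch (a point): Point 19 mm above the middle of the board's top, midway between the axes of the two rubber rollers (48 mm long, 10 mm across, gap 35 mm), on steel plates; nothing of it is over 30 mm above the board. They spring apart in y, up to 12 mm each. Pushing the house in takes about 10 N at the peak, its underside then about 10 mm above the board; past it they drop into the grooves.

How it is judged:
By the outcome, as a careful person would: the job done as asked, in the order asked, and still so for the second after the job is handed in, with the robot touching nothing.
It also fails if it takes over 67 s, if anything falls off the work surface, if the arm or the gripper's body presses on something with over 40 N, if the wrist force passes 120 N, or if a joint passes its speed limit or range.

## Robot

A 6-joint arm with a two-finger parallel gripper is mounted at the origin on the work surface. World frame = base frame: x ahead of the robot, y to its left, z up, the work surface at z = 0. Lengths are in mm, angles in rad, forces in N, time in s.
With the tool pointing down it reaches from about 350 to 1000 mm from the base axis. Payload 7.1 kg.
Tool frame: the origin (TCP) lies at the very end of the fingers, on their centre line; the grasp point (between the pads) lies 19 mm behind it; y points along the fingers, z is the direction in which the jaws open and shut, and the axes are right-handed (so a half turn about y gives the same grasp; the last joint's range is limited). The gripper opens to 85 mm and grips with 20 to 120 N. Pads are 22 mm wide; open, the fingers measure 114 mm over their backs; the gripper's body (76 mm by 85 mm) begins 54 mm behind the grasp point. The pads swing forward as they close: fully open they stand 13 mm farther back than shut.
Start: joints at [-1.251, 0.423, 1.63, -0, 1.089, -0.019], TCP at [207.739, -589.448, 231.319] pointing down, gripper open.
Joint ranges: [-3, 3], [-0.9, 2.11], [0.09, 2.58], [-1.31, 4.45], [0.11, 2.69], [-2.54, 2.54]. Speed limits (rad/s): [2.39, 2.39, 3.01, 3.14, 3.14, 3.14].

## Interface

Orientations are given as a unit quaternion [x, y, z, w].
In Python, from station import bot gives the robot as it stands.
- The arm moves only by the shell command python3 -m creep 'ROWS' [FORCE]. ROWS is JSON, a list that holds one entry, the list of rows, each a list of 7 numbers: the turn, a rotation vector about the tool's x, y, z in rad, then the shift along the tool's x, y, z in cm, then the finger opening in cm, from 0 to 8.54. In form: [[[ax, ay, az, x, y, z, hand], ...]]. A call has exactly 10 rows; each row is the pose to reach, as a shift and turn from the pose commanded when the call began, along the tool's axes at that moment; what a row does not reach only later rows make up. A row lasts 1/8 s, in which the tool goes at most 62.5 mm and 10.7 degrees, less where a joint would pass 70% of its speed; a pose out of reach is approached as far as the arm can. A call with a gripper value outside its range is refused whole. The fingers move at their own pace and stop on an object; FORCE is the grip in N (left out, the last holds). Time passes only in rows, so rows that repeat a pose let the fingers close, or fill a call up. It gives the time, the measured TCP pose, the force and the opening at its end, in the units of the state.
- bot.observe(): the state, without advancing time (a new reading comes with each control period).
- bot.capture(name): name is "scene" or "top"; returns a dict with "frame" (420x560x3 uint8, blue, green, red), "camera_matrix" (3x3 intrinsics, pixels), "k1" (the pictures are not rectified: a ray, as slopes to the right and down, at radius r is drawn at 1 + k1 r^2 times it, then the intrinsics apply), "extrinsics" (4x4, takes a point from camera to world coordinates). Camera axes: x right, y down, z forward; pixel columns grow to the right and rows downward; lengths in mm; the calibration is good to about 2 mm. A picture is of the moment at which its call begins. There is no depth.
- bot.hand_in(): hands the job in, once; it reports no verdict.
The state is a dict: "time_s": time; "qpos": joint angles; "joint_velocities": joint speeds; "effort": joint torques, N m; "ee_pos": TCP position; "eef_rot": TCP orientation; "contact_force": force on the tool from outside, world axes, zero at the start; "moment": the same for the moment, N m; "gripper_width": finger opening in mm.
Only numpy, scipy, OpenCV 4.12 (cv2) and the standard library are available. Lean on these libraries where they do the work, as an engineer would, in place of code of your own. Each camera call takes 0.05 s, during which the arm holds its last target. There are 200 camera calls.

## Working session

There is one attempt and no reset: what is moved stays moved. The work goes in short steps, Python scripts to look and compute and a shell command to move; the robot and the scene stay as the last step left them, time stands still between calls to the robot, and variables do not carry over. Pictures are saved under pics/ and viewed, about 8 in all and at most 12, crops included, and the job is handed in when it is done.

```bash
mkdir -p pics; ls; cat > h.py <<'E'
import numpy as np, cv2
from station import bot
from scipy.spatial.transform import Rotation as R
def cap(n,save=None):
    c=bot.capture(n)
    if save: cv2.imwrite('pics/'+save,c['frame'])
    return c
def ray(c,u,v):
    K=np.array(c['camera_matrix']); d=np.array([c['k1'],0,0,0,0],float)
    p=cv2.undistortPoints(np.array([[[u,v]]],float),K,d)[0,0]
    E=np.array(c['extrinsics']); return E[:3,3],E[:3,:3]@np.array([p[0],p[1],1])
def onz(c,u,v,z):
    o,d=ray(c,u,v); return o+d*(z-o[2])/d[2]
def proj(c,P):
    E=np.linalg.inv(np.array(c['extrinsics'])); P=np.atleast_2d(np.array(P,float))
    q=cv2.projectPoints(P,cv2.Rodrigues(E[:3,:3])[0],E[:3,3],np.array(c['camera_matrix']),np.array([c['k1'],0,0,0,0],float))[0]
    return q[:,0]
E
python3 - <<'E'
from h import *
for n in ('scene','top'):
    c=cap(n,n+'0.png'); print(n,np.round(c['extrinsics'],3).tolist(),np.round(c['camera_matrix'],1).tolist(),c['k1'])
a=cv2.imread('pics/scene0.png');b=cv2.imread('pics/top0.png')
o=bot.observe();print(o['time_s'],o['ee_pos'],R.from_quat(o['eef_rot']).as_matrix().round(3).tolist(),o['contact_force'],o['gripper_width'])
E
```

```text
pics
scene [[-0.638, 0.431, -0.638, 1355.634], [0.77, 0.354, -0.531, 584.303], [-0.003, -0.83, -0.558, 790.923], [0.0, 0.0, 0.0, 1.0]] [[495.1, 0.0, 280.1], [0.0, 495.1, 210.0], [0.0, 0.0, 1.0]] -0.08548599801496266
top [[0.006, -0.981, 0.196, 361.681], [-1.0, -0.008, -0.009, -41.447], [0.011, -0.196, -0.981, 1345.513], [0.0, 0.0, 0.0, 1.0]] [[529.4, 0.0, 282.6], [0.0, 529.4, 209.8], [0.0, 0.0, 1.0]] 0.07145040636344843
0.1 [ 207.59420355 -588.99193637  230.63540642] [[-0.943, -0.0, 0.332], [-0.332, 0.001, -0.943], [-0.0, -1.0, -0.001]] [0.36723072 0.41908467 0.15935761] 85.52293764823258
```

View pics/scene0.png

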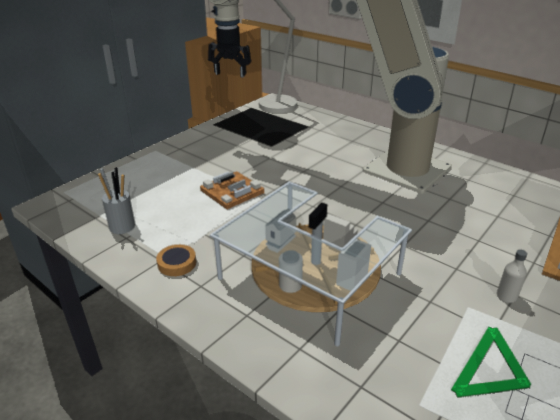

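View pics/top0.png

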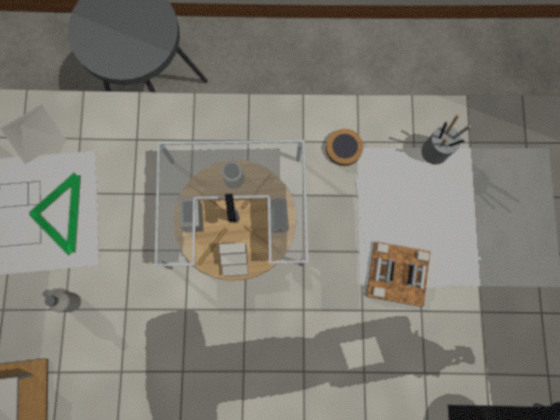

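The overview shows the carousel at top (235,220), with the tower behind at (233,175), a model at the front at (233,258) and others at left (190,215) and right (280,215). The cork board is at (398,273). I'll enlarge both.

```bash
python3 - <<'E'
import cv2,numpy as np
a=cv2.imread('pics/scene0.png')[170:350,190:420];b=cv2.imread('pics/top0.png')[130:290,145:320]
c=cv2.imread('pics/top0.png')[235:315,360:440]
f=lambda i,w,h:cv2.convertScaleAbs(cv2.resize(i,(w,h),interpolation=cv2.INTER_CUBIC),alpha=1.4)
top=np.hstack([f(a,384,300),f(b,328,300)])
cv2.imwrite('pics/c1.png',f(b,656,600)); 
m=np.zeros((600,800,3),np.uint8); m[:300,:384]=f(a,384,300); m[:300,400:700]=f(c,300,300); cv2.imwrite('pics/c2.png',m[:300])
E
```

```text
(no output)
```

View pics/c1.png

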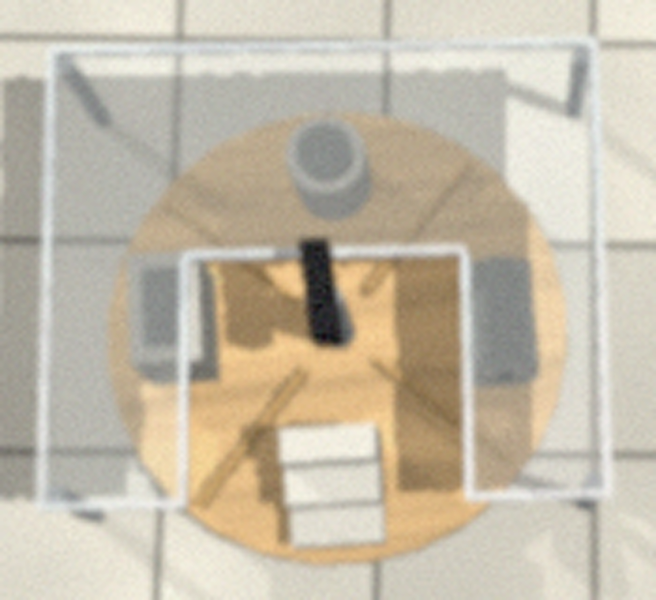

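View pics/c2.png

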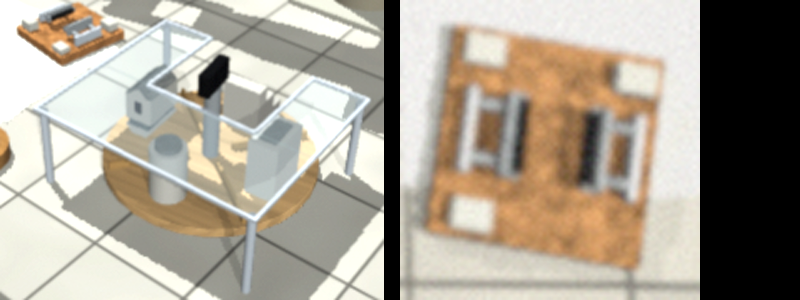

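```bash
python3 - <<'E'
import cv2,numpy as np
a=cv2.imread('pics/scene0.png')[200:260,250:330];b=cv2.imread('pics/top0.png')[185:245,255:315]
f=lambda i:cv2.convertScaleAbs(cv2.resize(i,None,fx=6,fy=6,interpolation=cv2.INTER_CUBIC),alpha=1.5)
cv2.imwrite('pics/c3.png',cv2.resize(np.hstack([f(a),f(b)]),(800,343)))
E
```

```text
(no output)
```

View pics/c3.png

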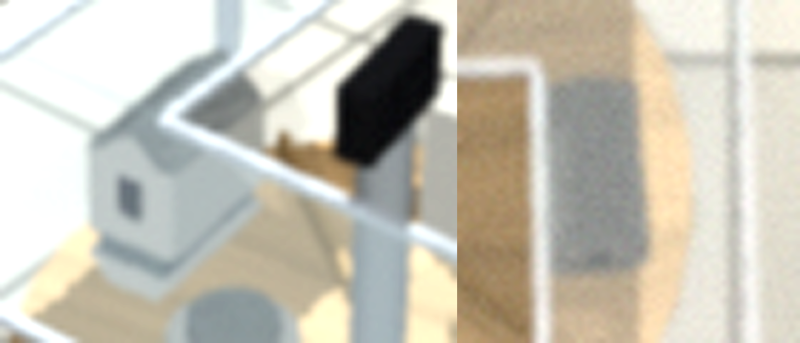

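```bash
cat > m.py <<'E'
from h import *
c=cap('top')
f=lambda u,v,z:onz(c,u,v,z)[:2].round(1)
P=[f(145+a/3.75,130+b/3.75,131) for a,b in((48,47),(597,43),(607,492),(43,500),(185,253),(466,250))]
print('cover BL BR FR FL, inner L R',P)
m=(c['frame'].max(2)<45).astype(np.uint8); m[:180]=0;m[235:]=0;m[:,:215]=0;m[:,250:]=0
k=max(cv2.findContours(m,0,2)[0],key=cv2.contourArea); r=cv2.minAreaRect(k); print('knob px',r, [f(*p,181) for p in cv2.boxPoints(r)])
# disc edge
h=cv2.cvtColor(c['frame'],cv2.COLOR_BGR2HSV)
print('house',[f(255+(a-457)/5.714,185+b/5.714,z) for a,b,z in((548,80,100),(638,78,100),(648,268,100),(552,272,100))])
# board crop 80px->300
print('board',[f(360+(a-400)/3.75,235+b/3.75,18) for a,b in((455,25),(664,62),(638,268),(427,232))])
print('rollers',[f(360+(a-400)/3.75,235+b/3.75,40) for a,b in((519,93),(508,176),(596,107),(586,188))])
E
python3 m.py
```

```text
cover BL BR FR FL, inner L R [array([765. , 244.9]), array([ 771.5, -104.1]), array([ 484.1, -109.6]), array([477.5, 233.2]), array([631.8, 153.6]), array([635.2, -21.7])]
knob px ((230.5, 207.5), (25.80480194091797, 7.170908451080322), 83.9909896850586) [array([626.9,  75.8]), array([628.7,  59.8]), array([570.1,  52.4]), array([568.3,  68.2])]
house [array([636.5, -25.3]), array([637.6, -63.2]), array([556.6, -67.7]), array([554.7, -27.8])]
board [array([ 546.2, -287.3]), array([ 522.6, -426. ]), array([ 387. , -401.8]), array([ 408.7, -264.6])]
rollers [array([ 498.5, -323.9]), array([ 444.4, -314.7]), array([ 489.8, -373.8]), array([ 437.2, -364.9])]
```

```bash
cat > g.py <<'E'
# usage: g.py x y z jawdeg(rad) -> shift cm & turn in tool axes now
from h import *
import sys
o=bot.observe(); T=R.from_quat(o['eef_rot']); M=T.as_matrix()
x,y,z,j=map(float,sys.argv[1:5])
d=M.T@(np.array([x,y,z])-o['ee_pos'])/10
D=np.column_stack([np.cross([0,0,-1],[np.cos(j),np.sin(j),0]),[0,0,-1],[np.cos(j),np.sin(j),0]])
print('t',o['time_s'],'pos',o['ee_pos'].round(1),'jaw',round(np.arctan2(M[1,2],M[0,2]),3),'q',np.round(o['qpos'],2),'F',np.round(o['contact_force'],1),'w',round(o['gripper_width'],1))
print('turn',(T.inv()*R.from_matrix(D)).as_rotvec().round(3),'shift',d.round(2))
E
python3 g.py 600 65 240 1.698; python3 g.py 404 -262 240 0.3
```

```text
t 0.15 pos [ 207.6 -589.1  230.7] jaw -1.232 q [-1.25  0.42  1.63 -0.    1.09 -0.02] F [ 0.8  0.6 -0. ] w 85.4
turn [ 0.00e+00 -2.93e+00 -2.00e-03] shift [-58.75  -0.87 -48.65]
t 0.15 pos [ 207.6 -589.1  230.7] jaw -1.232 q [-1.25  0.42  1.63 -0.    1.09 -0.02] F [ 0.8  0.6 -0. ] w 85.4
turn [ 1.000e-03 -1.532e+00 -1.000e-03] shift [-29.39  -0.9  -24.32]
```

```bash
python3 -m creep '[[[0,-0.18,0,-4.5,-0.9,-3.7,8.5],[0,-0.36,0,-9,-0.9,-7.4,8.5],[0,-0.54,0,-13.5,-0.9,-11.1,8.5],[0,-0.72,0,-18,-0.9,-14.8,8.5],[0,-0.9,0,-22.5,-0.9,-18.5,8.5],[0,-1.08,0,-27,-0.9,-22.2,8.5],[0,-1.26,0,-31.5,-0.9,-26,8.5],[0,-1.44,0,-36,-0.9,-29.8,8.5],[0,-1.62,0,-40.5,-0.9,-33.5,8.5],[0,-1.8,0,-45,-0.9,-37.2,8.5]]]' 40; python3 g.py 600 65 230 1.698
```

```text
time_s: 1.4
ee_pos: [509.2, -87.2, 240.3]
eef_rot: [0.621, -0.338, 0.338, -0.621]
contact_force: [0.2, -0.5, 0.5]
gripper_width: 84.8
t 1.4 pos [509.2 -87.2 240.3] jaw 0.574 q [-0.19  0.25  1.86 -0.    1.03 -0.77] F [ 0.2 -0.5  0.5] w 84.8
turn [ 0.    -1.124  0.   ] shift [-7.85  1.03 15.89]
```

```bash
python3 -m creep '[[[0,-0.18,0,-1.3,0.5,2.6,8.5],[0,-0.36,0,-2.6,1,5.2,8.5],[0,-0.54,0,-3.9,1,7.9,8.5],[0,-0.72,0,-5.2,1,10.6,8.5],[0,-0.9,0,-6.5,1,13.2,8.5],[0,-1.08,0,-7.6,1,15.5,8.5],[0,-1.12,0,-7.85,1,15.9,8.5],[0,-1.12,0,-7.85,1,15.9,5],[0,-1.12,0,-7.85,1,15.9,5],[0,-1.12,0,-7.85,1,15.9,5]]]'; python3 - <<'E'
from h import *
c=cap('top','k1.png');s=cap('scene','k1s.png')
cv2.imwrite('pics/k1c.png',np.hstack([cv2.resize(c['frame'][150:290,150:330],(514,400)),cv2.resize(s['frame'][130:330,200:340],(280,400))]))
E
python3 g.py 600 65 147 1.698
```

```text
time_s: 2.65
ee_pos: [600.0, 62.0, 230.4]
eef_rot: [0.706, 0.041, -0.041, -0.706]
contact_force: [-0.7, -0.2, 0.5]
gripper_width: 49.9
t 2.75 pos [600.2  62.1 230.4] jaw 1.687 q [ 0.08  0.39  1.68 -0.    1.07 -1.6 ] F [0.3 0.1 0.1] w 50.1
turn [ 0.    -0.011  0.   ] shift [0.02 8.34 0.29]
```

View pics/k1c.png

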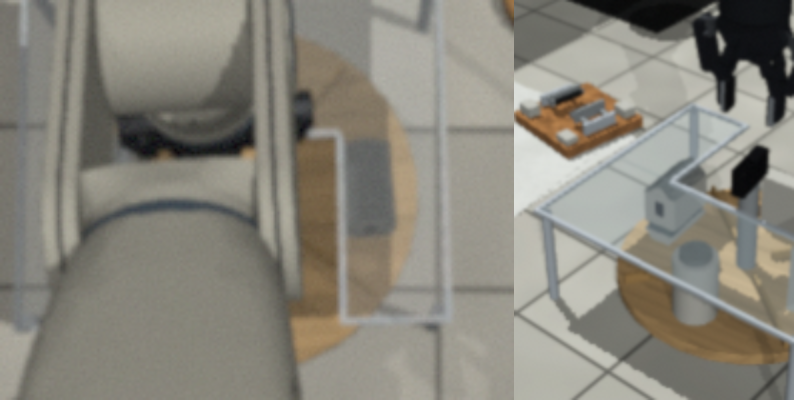

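```bash
python3 -m creep '[[[0,0,0,0,2.5,0.2,5],[0,0,0,0,5,0.2,5],[0,0,0,0,7,0.2,5],[0,0,0,0,8.3,0.2,5],[0,0,0,0,8.3,0.2,5],[0,0,0,0,8.3,0.2,3],[0,0,0,0,8.3,0.2,1],[0,0,0,0,8.3,0.2,1],[0,0,0,0,8.3,0.2,1],[0,0,0,0,8.3,0.2,1]]]' 40; python3 g.py 600 65 147 0.118
```

```text
time_s: 4.0
ee_pos: [600.6, 66.0, 148.5]
eef_rot: [-0.705, -0.042, 0.041, 0.707]
contact_force: [-0.7, 6.5, 1.7]
gripper_width: 17.3
t 4.0 pos [600.6  66.  148.5] jaw 1.688 q [ 0.09  0.5   1.73  0.    0.91 -1.6 ] F [-0.7  6.5  1.7] w 17.3
turn [-0.003  1.57   0.   ] shift [-0.08  0.15 -0.09]
```

```bash
python3 -m creep '[[[0,0.1,0,0,0,0,1],[0,0.2,0,0,0,0,1],[0,0.3,0,0,0,0,1],[0,0.4,0,0,0,0,1],[0,0.5,0,0,0,0,1],[0,0.6,0,0,0,0,1],[0,0.7,0,0,0,0,1],[0,0.8,0,0,0,0,1],[0,0.9,0,0,0,0,1],[0,0.9,0,0,0,0,1]]]' 40; python3 g.py 600 65 147 0.118
```

```text
time_s: 5.25
ee_pos: [600.8, 66.2, 148.5]
eef_rot: [-0.653, 0.27, -0.27, 0.654]
contact_force: [-1.8, 7.5, 1.6]
gripper_width: 17.3
t 5.25 pos [600.8  66.2 148.5] jaw 0.787 q [ 0.09  0.5   1.73  0.    0.91 -0.7 ] F [-1.8  7.5  1.6] w 17.3
turn [-0.003  0.669 -0.001] shift [ 0.03  0.15 -0.14]
```

```bash
python3 -m creep '[[[0,0.1,0,0,0,0,1],[0,0.2,0,0,0,0,1],[0,0.3,0,0,0,0,1],[0,0.4,0,0,0,0,1],[0,0.5,0,0,0,0,1],[0,0.6,0,0,0,0,1],[0,0.67,0,0,0,0,1],[0,0.67,0,0,0,0,1],[0,0.67,0,0,0,0,5],[0,0.67,0,0,0,0,5]]]' 40; python3 -m creep '[[[0,0,0,0,0,0,5],[0,0,0,0,0,0,5],[0,0,0,0,-3,0,5],[0,0,0,0,-8,0,8.5],[0,0,0,6,-9,0,8.5],[0,0,0,12,-9,0,8.5],[0,0,0,18,-9,0,8.5],[0,0,0,22,-9,0,8.5],[0,0,0,22,-9,0,8.5],[0,0,0,22,-9,0,8.5]]]';
python3 - <<'E'
from h import *
c=cap('top','k2.png');s=cap('scene','k2s.png')
cv2.imwrite('pics/k2c.png',np.hstack([cv2.resize(c['frame'][170:290,160:310],None,fx=3.5,fy=3.5),cv2.resize(s['frame'][170:290,240:320],None,fx=3.4375,fy=3.5)]))
E
python3 g.py 495 66 240 0.04
```

```text
time_s: 6.5
ee_pos: [600.3, 64.5, 147.8]
eef_rot: [-0.529, 0.469, -0.47, 0.529]
contact_force: [0.6, -0.4, -0.5]
gripper_width: 49.9
time_s: 7.75
ee_pos: [625.7, -153.5, 237.1]
eef_rot: [0.529, -0.47, 0.469, -0.528]
contact_force: [-0.7, 0.2, -0.6]
gripper_width: 85.0
t 7.85 pos [ 625.8 -152.7  237.2] jaw 0.119 q [-0.26  0.45  1.58  0.    1.12 -0.38] F [ 0.2 -0.2  0.4] w 85.1
turn [ 0.     0.079 -0.   ] shift [-23.27  -0.26 -10.39]
```

View pics/k2c.png

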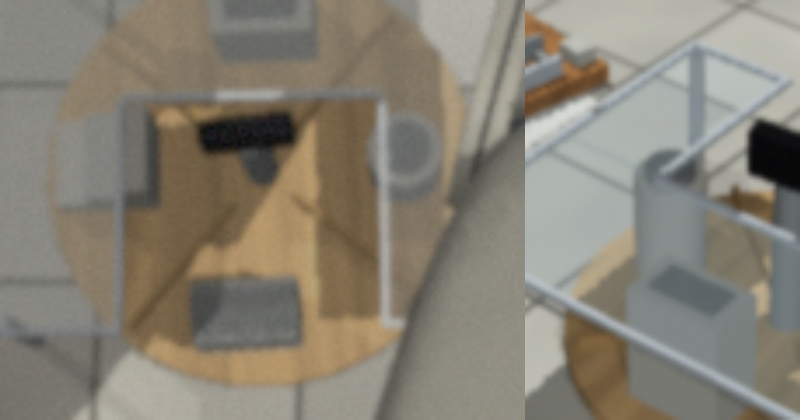

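```bash
python3 - <<'E'
from h import *
c=cap('top')
f=lambda a,b,z:onz(c,160+a/3.5,170+b/3.5,z)[:2].round(1)
print([f(a,b,z) for a,b,z in((190,283,100),(300,276,100),(303,343,100),(195,350,100))])
print('ridge mid',f(247,313,118))
k=c['frame'];m=(k.max(2)<40).astype(np.uint8); m[:195]=0;m[222:]=0;m[:,:210]=0;m[:,250:]=0
q=max(cv2.findContours(m,0,2)[0],key=cv2.contourArea); r=cv2.minAreaRect(q); print('knob',[f((p[0]-160)*3.5,(p[1]-170)*3.5,181) for p in cv2.boxPoints(r)])
E
```

```text
[array([510.3, 106.8]), array([515.5,  33. ]), array([470.4,  30.1]), array([465.4, 102. ])]
ridge mid [488.4  66.4]
knob [array([603.8,  94.8]), array([610.2,  37.1]), array([590. ,  34.7]), array([583.7,  92.2])]
```

The house now stands at the front: top crop corners are about (190,283), (300,276), (303,343) and (195,350). That puts its centre near (491,68), with the jaw axis at about 0.07 rad.

```bash
python3 g.py 491 68 180 0.07
```

```text
t 7.9 pos [ 625.9 -152.6  237.3] jaw 0.119 q [-0.26  0.45  1.58  0.    1.12 -0.38] F [ 0.1  0.1 -0.4] w 85.0
turn [ 0.     0.049 -0.   ] shift [-23.51   5.74 -10.77]
```

```bash
python3 -m creep '[[[0,0.05,0,-4,0,-1.8,8.5],[0,0.05,0,-8,0,-3.6,8.5],[0,0.05,0,-12,0,-5.5,8.5],[0,0.05,0,-16,0,-7.3,8.5],[0,0.05,0,-20,0,-9.2,8.5],[0,0.05,0,-23.5,0,-10.8,8.5],[0,0.05,0,-23.5,1,-10.8,8.5],[0,0.05,0,-23.5,4,-10.8,8.5],[0,0.05,0,-23.5,5.7,-10.8,8.5],[0,0.05,0,-23.5,5.7,-10.8,8.5]]]';python3 g.py 491 68 68 0.07
```

```text
time_s: 9.15
ee_pos: [490.3, 66.7, 179.0]
eef_rot: [0.518, -0.483, 0.482, -0.516]
contact_force: [-0.3, -0.2, -0.1]
gripper_width: 84.9
t 9.15 pos [490.3  66.7 179. ] jaw 0.069 q [ 0.11  0.31  1.95 -0.    0.88  0.04] F [-0.3 -0.2 -0.1] w 84.9
turn [ 0.003 -0.001  0.   ] shift [-0.12 11.1   0.11]
```

```bash
python3 -m creep '[[[0,0,0,0,2.5,0.1,8.5],[0,0,0,0,5,0.1,8.5],[0,0,0,0,7.5,0.1,8.5],[0,0,0,0,9.5,0.1,8.5],[0,0,0,0,11,0.1,8.5],[0,0,0,0,11,0.1,8.5],[0,0,0,0,11,0.1,6],[0,0,0,0,11,0.1,5.2],[0,0,0,0,11,0.1,4.8],[0,0,0,0,11,0.1,4]]]' 25;python3 g.py 491 68 68 0.07
python3 -m creep '[[[0,0,0,0,0,0,3],[0,0,0,0,0,0,3],[0,0,0,0,0,0,3],[0,0,0,0,0,0,3],[0,0,0,0,0,0,3],[0,0,0,0,0,0,3],[0,0,0,0,0,0,3],[0,0,0,0,0,0,3],[0,0,0,0,0,0,3],[0,0,0,0,0,0,3]]]' 60;python3 g.py 491 68 68 0.07
```

```text
time_s: 10.4
ee_pos: [492.4, 67.0, 70.9]
eef_rot: [-0.517, 0.483, -0.483, 0.517]
contact_force: [-1.4, -0.6, 6.2]
gripper_width: 43.9
t 10.4 pos [492.4  67.   70.9] jaw 0.068 q [ 0.11  0.5   2.   -0.    0.64  0.04] F [-1.4 -0.6  6.2] w 43.9
turn [-0.001 -0.002 -0.   ] shift [-0.11  0.29 -0.13]
time_s: 11.65
ee_pos: [492.3, 66.9, 71.0]
eef_rot: [-0.517, 0.483, -0.483, 0.517]
contact_force: [-2.3, -0.7, 7.7]
gripper_width: 43.2
t 11.65 pos [492.3  66.9  71. ] jaw 0.068 q [0.11 0.5  2.   0.   0.64 0.04] F [-2.3 -0.7  7.7] w 43.2
turn [-0.001 -0.002 -0.   ] shift [-0.11  0.3  -0.13]
```

```bash
python3 -m creep '[[[0,0,0,0,-1,0,3],[0,0,0,0,-3,0,3],[0,0,0,0,-6,0,3],[0,0,0,0,-9,0,3],[0,0,0,0,-12,0,3],[0,0,0,0,-14,0,3],[0,0,0,0,-16,0,3],[0,0,0,0,-16,0,3],[0,0,0,0,-16,0,3],[0,0,0,0,-16,0,3]]]' 60;python3 g.py 467 -344.5 150 -1.74
```

```text
time_s: 12.9
ee_pos: [491.4, 66.8, 229.4]
eef_rot: [0.517, -0.483, 0.482, -0.516]
contact_force: [-0.3, -0.2, -1.4]
gripper_width: 43.2
t 12.9 pos [491.4  66.8 229.4] jaw 0.068 q [ 0.11  0.24  1.91 -0.    1.    0.04] F [-0.3 -0.2 -1.4] w 43.2
turn [1.000e-03 1.808e+00 2.000e-03] shift [40.87  7.95 -5.21]
```

```bash
python3 -m creep '[[[0,0.18,0,4.1,0,-0.5,3],[0,0.36,0,8.2,0,-1,3],[0,0.54,0,12.3,0,-1.5,3],[0,0.72,0,16.4,0,-2,3],[0,0.9,0,20.5,0,-2.6,3],[0,1.08,0,24.6,0,-3.1,3],[0,1.26,0,28.7,0,-3.6,3],[0,1.44,0,32.8,0,-4.1,3],[0,1.62,0,36.9,0,-4.7,3],[0,1.8,0,40.9,0,-5.2,3]]]' 60
python3 -m creep '[[[0,0,0,0,0,0,3],[0,0,0,0,0,0,3],[0,0,0,0,2,0,3],[0,0,0,0,5,0,3],[0,0,0,0,8,0,3],[0,0,0,0,8,0,3],[0,0,0,0,8,0,3],[0,0,0,0,8,0,3],[0,0,0,0,8,0,3],[0,0,0,0,8,0,3]]]'
python3 g.py 467 -344.5 120 -1.74
python3 - <<'E'
from h import *
c=cap('top','p1.png');s=cap('scene','p1s.png')
cv2.imwrite('pics/p1c.png',np.hstack([cv2.resize(c['frame'][225:325,350:450],(400,400)),cv2.resize(s['frame'][120:220,190:290],(400,400))]))
E
```

```text
time_s: 14.15
ee_pos: [467.4, -345.8, 229.2]
eef_rot: [0.059, 0.705, -0.704, -0.06]
contact_force: [0.1, 0.2, -1.1]
gripper_width: 43.3
time_s: 15.4
ee_pos: [468.2, -344.9, 150.9]
eef_rot: [-0.057, -0.705, 0.705, 0.057]
contact_force: [-0.0, -0.1, -1.6]
gripper_width: 42.9
t 15.4 pos [ 468.2 -344.9  150.9] jaw -1.732 q [-0.66  0.46  1.78  0.    0.89  1.08] F [-0.  -0.1 -1.6] w 42.9
turn [-0.     0.008 -0.001] shift [ 0.12  3.09 -0.02]
```

View pics/p1c.png

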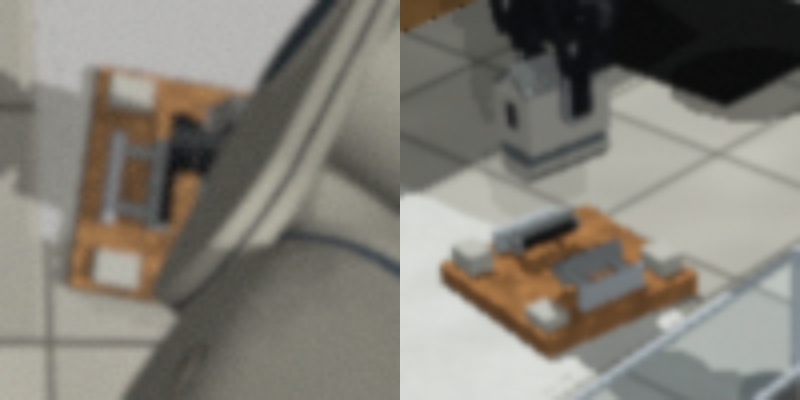

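The house hangs above the board, its long side along the rollers. It is held at about (505-605, 60-175) in the right-hand crop. I'll zoom once to measure where it sits in the grip.

```bash
python3 - <<'E'
import cv2
a=cv2.imread('pics/p1s.png')[120:220,195:275]
cv2.imwrite('pics/z1.png',cv2.convertScaleAbs(cv2.resize(a[:60],None,fx=10,fy=10,interpolation=cv2.INTER_CUBIC),alpha=1.5))
E
```

```text
(no output)
```

View pics/z1.png

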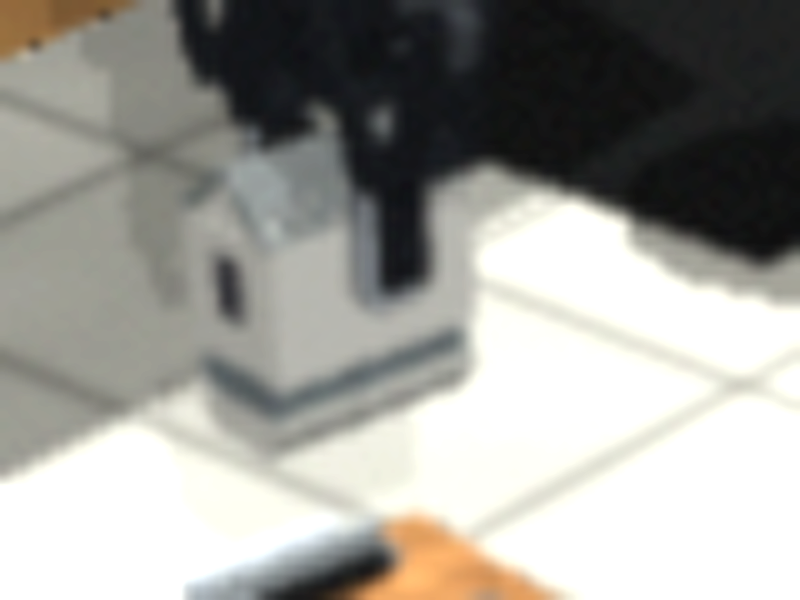

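```bash
python3 - <<'E'
from h import *
s=cap('scene'); o=bot.observe(); zf=o['ee_pos'][2]-41
a=-0.17; ux=np.array([np.cos(a),np.sin(a)]); uy=np.array([-np.sin(a),np.cos(a)])
for n,u,v,h in(('nearwall',275,395,26),('rightwall',468,330,26),('farleft',205,352,26),('eave',272,245,70),('gr',275,415,14),('grR',465,350,14),('apex',232,175,88)):
    p=onz(s,195+u/10,120+v/10,zf+h)[:2]-o['ee_pos'][:2]; print(n,(p@ux).round(1),(p@uy).round(1))
# board corners from scene (crop 400px/100px at 190,120): 
for u,v in((440-400,265),(553-400,345),(697-400,272)): print('board',onz(s,190+u/4,120+v/4,18)[:2].round(1))
C=np.array([466.5,-344.7])
print([proj(s,[*(C+x*ux+y*uy),18])[0].round(1).tolist() for x,y in((70,-70),(70,70),(-70,70))],[(190+(u-400)/4,120+v/4) for u,v in((440,265),(553,345),(697,272))])
E
```

```text
nearwall 41.1 24.8
rightwall -23.6 28.8
farleft 41.2 -9.8
eave 36.4 21.7
gr 35.6 15.7
grR -29.0 19.3
apex 39.8 9.4
board [ 526.  -421.3]
board [ 550.  -277.6]
board [ 410.4 -264.1]
[[199.6, 185.5], [226.4, 204.6], [264.5, 187.9]] [(200.0, 186.25), (228.25, 206.25), (264.25, 188.0)]
```

```bash
python3 g.py 463.4 -343.2 90 -1.74; python3 -m creep '[[[0,0.008,0,0.2,1,-0.1,3],[0,0.008,0,0.5,2,-0.2,3],[0,0.008,0,0.5,3,-0.2,3],[0,0.008,0,0.5,4,-0.2,3],[0,0.008,0,0.5,5,-0.2,3],[0,0.008,0,0.5,6,-0.2,3],[0,0.008,0,0.5,6,-0.2,3],[0,0.008,0,0.5,6,-0.2,3],[0,0.008,0,0.5,6,-0.2,3],[0,0.008,0,0.5,6,-0.2,3]]]' 80;  python3 g.py 463.4 -343.2 59 -1.74
```

```text
t 15.55 pos [ 468.  -344.8  150.5] jaw -1.732 q [-0.66  0.46  1.78  0.    0.89  1.08] F [ 0.8 -0.8 -1.4] w 42.9
turn [-0.     0.008 -0.   ] shift [ 0.48  6.05 -0.08]
time_s: 16.8
ee_pos: [463.6, -342.1, 90.7]
eef_rot: [-0.06, -0.704, 0.705, 0.06]
contact_force: [0.0, -0.1, -1.3]
gripper_width: 42.7
t 16.8 pos [ 463.6 -342.1   90.7] jaw -1.74 q [-0.66  0.55  1.82 -0.    0.77  1.08] F [ 0.  -0.1 -1.3] w 42.7
turn [-0.    -0.    -0.001] shift [0.   3.17 0.11]
```

Centred. I'll push down in stages and watch the force.

```bash
python3 -m creep '[[[0,0,0,0,0.4,0.1,3],[0,0,0,0,0.8,0.1,3],[0,0,0,0,1.1,0.1,3],[0,0,0,0,1.4,0.1,3],[0,0,0,0,1.6,0.1,3],[0,0,0,0,1.8,0.1,3],[0,0,0,0,2,0.1,3],[0,0,0,0,2,0.1,3],[0,0,0,0,2,0.1,3],[0,0,0,0,2,0.1,3]]]';  python3 g.py 463.4 -343.2 59 -1.74
```

```text
time_s: 18.05
ee_pos: [463.2, -343.2, 71.1]
eef_rot: [-0.06, -0.704, 0.705, 0.06]
contact_force: [-4.4, -2.2, 9.7]
gripper_width: 42.6
t 18.05 pos [ 463.2 -343.2   71.1] jaw -1.74 q [-0.66  0.58  1.83 -0.    0.74  1.08] F [-4.4 -2.2  9.7] w 42.6
turn [-0.001  0.    -0.   ] shift [-0.02  1.21 -0.  ]
```

```bash
python3 -m creep '[[[0,0,0,0,0.2,0,3],[0,0,0,0,0.4,0,3],[0,0,0,0,0.5,0,3],[0,0,0,0,0.6,0,3],[0,0,0,0,0.7,0,3],[0,0,0,0,0.8,0,3],[0,0,0,0,0.9,0,3],[0,0,0,0,0.9,0,3],[0,0,0,0,0.9,0,3],[0,0,0,0,0.9,0,3]]]';  python3 g.py 463.4 -343.2 59 -1.74
```

```text
time_s: 19.3
ee_pos: [463.1, -342.7, 60.8]
eef_rot: [0.06, 0.705, -0.704, -0.06]
contact_force: [2.2, -3.5, -14.7]
gripper_width: 42.9
t 19.3 pos [ 463.1 -342.7   60.8] jaw -1.74 q [-0.66  0.6   1.83  0.    0.72  1.08] F [  2.2  -3.5 -14.7] w 42.9
turn [0. 0. 0.] shift [-0.03  0.18  0.05]
```

It is past the peak, and the rollers now pull it down. A small further push should seat it.

```bash
python3 -m creep '[[[0,0,0,0,0.05,0,3],[0,0,0,0,0.1,0,3],[0,0,0,0,0.15,0,3],[0,0,0,0,0.2,0,3],[0,0,0,0,0.25,0,3],[0,0,0,0,0.25,0,3],[0,0,0,0,0.25,0,3],[0,0,0,0,0.25,0,3],[0,0,0,0,0.25,0,3],[0,0,0,0,0.25,0,3]]]';  python3 g.py 463.4 -343.2 59 -1.74
```

```text
time_s: 20.55
ee_pos: [463.2, -343.0, 59.2]
eef_rot: [-0.06, -0.704, 0.705, 0.06]
contact_force: [-3.3, -3.5, 2.5]
gripper_width: 42.9
t 20.55 pos [ 463.2 -343.    59.2] jaw -1.74 q [-0.66  0.6   1.83 -0.    0.71  1.08] F [-3.3 -3.5  2.5] w 42.9
turn [-0.  0. -0.] shift [-0.02  0.02  0.01]
```

Seated: TCP height is 59.2 as expected, and the force has turned to +2.5 N. Now release, retreat and check.

```bash
python3 -m creep '[[[0,0,0,0,0,0,4.5],[0,0,0,0,0,0,5.5],[0,0,0,0,0,0,7],[0,0,0,0,0,0,8],[0,0,0,0,0,0,8],[0,0,0,0,0,0,8],[0,0,0,0,-1,0,8],[0,0,0,0,-4,0,8],[0,0,0,0,-8,0,8],[0,0,0,0,-12,0,8]]]'; python3 -m creep '[[[0,0,0,0,-2,0,8],[0,0,0,0,-4,4,8],[0,0,0,0,-4,9,8],[0,0,0,0,-4,14,8],[0,0,0,0,-4,19,8],[0,0,0,0,-4,24,8],[0,0,0,0,-4,26,8],[0,0,0,0,-4,26,8],[0,0,0,0,-4,26,8],[0,0,0,0,-4,26,8]]]'
python3 - <<'E'
from h import *
c=cap('top','f.png');s=cap('scene','fs.png')
cv2.imwrite('pics/fc.png',np.hstack([cv2.resize(c['frame'][140:320,150:450],(480,288)),cv2.resize(s['frame'][150:270,190:323],(319,288))]))
cv2.imwrite('pics/fz.png',np.hstack([cv2.resize(c['frame'][230:320,355:445],(400,400)),cv2.resize(s['frame'][150:220,195:265],(400,400))]))
E
```

```text
time_s: 21.8
ee_pos: [463.1, -342.8, 180.6]
eef_rot: [-0.06, -0.705, 0.705, 0.06]
contact_force: [-0.1, -0.7, 0.7]
gripper_width: 79.9
time_s: 23.05
ee_pos: [420.1, -597.7, 219.1]
eef_rot: [0.059, 0.705, -0.704, -0.059]
contact_force: [-0.1, -0.1, -0.6]
gripper_width: 80.4
```

View pics/fz.png

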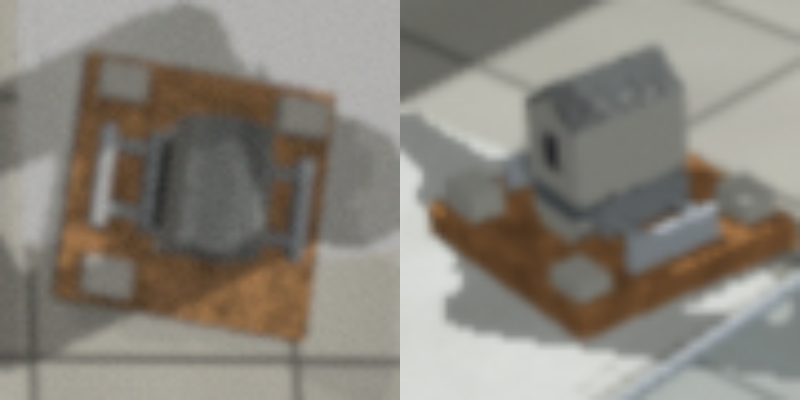

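View pics/fc.png

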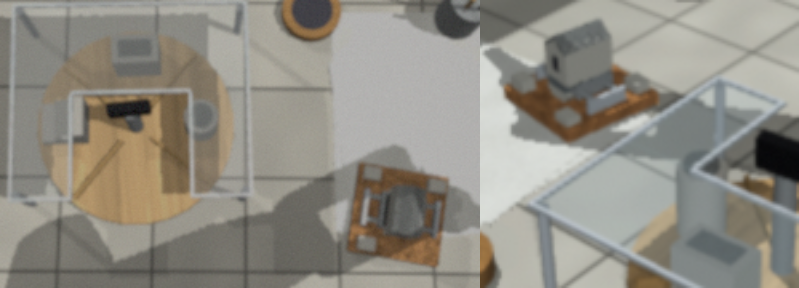

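The house stands upright between the rollers, its walls along them, and the other three models are still on the disc. One quick centring number, then I'll hand in.

```bash
python3 - <<'E'
from h import *
c=cap('top');s=cap('scene')
a=-0.17; ux=np.array([np.cos(a),np.sin(a)]); uy=np.array([-np.sin(a),np.cos(a)]); C=np.array([467.3,-343.8])
pr=lambda n,p:print(n,((p[:2]-C)@ux).round(1),((p[:2]-C)@uy).round(1))
pr('top back edge (exp 35)',onz(c,355+218/4.444,230+116/4.444,97))
k=70/400
pr('scene near eave (exp 35,22)',onz(s,195+175*k,150+128*k,88))
pr('scene far eave (exp -35,22)',onz(s,195+287*k,150+90*k,88))
pr('scene apex (exp 35,0)',onz(s,195+140*k,150+90*k,106))
pr('scene far apex (exp -35,0)',onz(s,195+255*k,150+43*k,106))
E
```

```text
top back edge (exp 35) 33.3 8.7
scene near eave (exp 35,22) 31.5 19.3
scene far eave (exp -35,22) -35.2 24.7
scene apex (exp 35,0) 39.9 2.8
scene far apex (exp -35,0) -33.8 0.3
```

Centred to within about 2 mm, and the heights agree with it sitting on the board.

```bash
python3 -c "
from station import bot
o=bot.observe();print(o['time_s'],o['contact_force']);print(bot.hand_in())"
```

```text
23.25 [1.04581438 0.0738506  0.85271847]
the job is handed in; nothing more can be done
None
```

The gabled house is home between the spring rollers on the cork board, and I handed the job in at 23.3 s. The gripper was clear of everything.

- **Carousel:** I turned it by the knob about 1.57 rad clockwise, which brought the house to the front. It stood about 5 mm (0.045 rad) off the exact middle of the opening by my measurement.
- **Pressing home:** I lifted the house out and pushed it down in stages. The vertical force on the tool went from +9.7 N, to −14.7 N as the rollers dropped into the grooves, to +2.5 N as it met the board. I stopped there and let go.
- **Last pictures:** The house is upright with its length along the rollers, centred to about 2 mm along them. The flat-roofed model, tower and stepped block are still standing on the carousel.
- **Disagreements:** On the carousel the ridge lay across the radius, not pointing at the axis as the notes said, so I followed the pictures. Two checks were looser than the rest: one roof point in the top view read 9 mm sideways, and single roof corners scattered by up to 5 mm. I put both down to hand-picked points on blurred edges.

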